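Lower the kettle's lid and switch the kettle on

ROBOT

A 7-joint arm with a two-finger parallel gripper is mounted at the origin on a cart in front of the work surface, level with it; the furniture and walls round the work are solid. World frame = base frame: x ahead of the robot, y to its left, z up, the work surface at z = 0. Lengths are in mm, angles in rad, forces in N, time in s.
With the tool pointing down it reaches from about 400 to 875 mm from the base axis. Payload 4.4 kg.
Tool frame: the origin (TCP) lies on the mounting face of the last link; the fingertips stand 173 mm ahead of it and the grasp point (between the pads) lies 155 mm ahead of it; z points along the fingers, y is the line along which they close (so a half turn about z gives the same grasp; the last joint's range is limited). The gripper opens to 85 mm and grips with 20 to 120 N. Pads are 22 mm wide; open, the fingers measure 114 mm over their backs; the gripper's body (76 mm by 85 mm) begins 54 mm behind the grasp point. The pads swing forward as they close: fully open they stand 13 mm farther back than shut.
Start: joints at [1.14, 0.628, 0.038, 1.517, -0.027, 0.996, -0.02], TCP at [231.917, -607.231, 404.713] pointing down, gripper open.
Joint ranges: [-3.06, 3.06], [-0.37, 2.12], [-1.25, 1.32], [0.18, 2.47], [-1.1, 4.24], [0.23, 1.98], [-2.94, 2.94]. Speed limits (rad/s): [2.57, 2.57, 3.14, 3.14, 3.14, 3.14, 3.14].

INTERFACE

Orientations are given as [roll, pitch, yaw] about the fixed x, y, z axes, in that order (R = Rz(yaw) Ry(pitch) Rx(roll)).
In Python, from cell import * gives the robot as it stands. The module is installed in compiled form; this text tells all that it offers.
- The arm moves only by the tool jog_arm, never from a script. Its argument "steps" is a list of rows, each a list of 7 numbers: the opening, from -1 (shut) to 1 (fully open), so that 0 is half open, then the shift along the tool's x, y, z as a fraction of full scale, then the turn, a rotation vector about the tool's x, y, z as a fraction of full scale. A call has 1 to 10 rows; each row shifts and turns the commanded pose from where the row before left it, along the tool's axes as they then stand; what a row does not reach is not made up. Full scale, the value 1, is 500 mm for a shift and 2 rad for a turn. A row lasts 1/8 s, in which the tool goes at most 62.5 mm and 10.7 degrees, less where a joint would pass 70% of its speed; a pose out of reach is approached as far as the arm can. A call with a number of a shift or a turn outside -1 to 1 is refused whole. A call with a gripper value outside its range is refused whole. The fingers move at their own pace and stop on an object; the grip force is fixed at half the most. Time passes only in rows, so rows that do not move let the fingers close. It gives the time, the measured TCP pose, the force, the opening and the grip force at its end, in the units of the state.
- read_state(): the state, without advancing time (a new reading comes with each control period).
- get_image(name): name is "scene" or "side" or "wrist"; returns a dict with "pixels" (480x640x3 uint8, red, green, blue), "depth" (480x640 float32, mm along the optical axis (not along the pixel's ray), 0 where there is no reading), "vertical_fov" (degrees; the focal length in pixels is half the picture's height over the tangent of half this angle, whatever the lens; pixels are square), "cx", "cy" (the principal point, pixels), "R" (3x3) and "t" (3): a world point X has camera coordinates R X + t. Camera axes: x right, y down, z forward; pixel columns grow to the right and rows downward; lengths in mm; the calibration is good to about 2 mm. A picture is of the moment at which its call begins.
- finish_job(): hands the job in; it is judged then, once.
The state is a dict: "clock": time; "qpos": joint angles; "qd": joint speeds; "tau": joint torques, N m; "eef_pos": TCP position; "tool_rot": TCP orientation; "force": force on the tool from outside, world axes, zero at the start; "torque": the same for the moment, N m; "width": finger opening in mm; "gripper_force": force on a finger pad.
Only numpy, scipy, OpenCV 4.12 (cv2) and the standard library are available. Lean on these libraries where they do the work, as an engineer would, in place of code of your own. Each camera call takes 0.05 s, during which the arm holds its last target. There are 200 camera calls.

TASK

The kettle on its base right of the dish rack has been filled and its lid still stands open under the handle. Gently lower the lid until it is fully shut, and only then press the small switch at the foot of the handle fully down to turn the kettle on. Keep the kettle in place on its base and leave the mug and the teaspoon in front of the draining board as they are.

Things in the scene. Friction and masses are not known exactly. Their poses are not given: they have to be found in the camera images.
- kettle: Dark grey electric kettle, 193 mm across, 292 mm high with its handle, 1 to 1.7 kg, loose on its power base (23 mm high). Origin: centre of its underside. z up, +y towards the spout, -y towards the foot of the handle and the switch, x across. The shoulder under the lid is at z 163 mm.
- handle_top (a point): Middle of the underside of the black arched handle, over the lid (z 260 mm in the kettle's frame; axes as the kettle's). The arch lies in the kettle's y-z plane and is 28 mm thick across x: up from y -118 mm (z 97 to 250), over the lid at z 260 to 291, down at y +45 to +73. The lid is got at from the sides (+x or -x), beside and below it.
- base: Round black power base under the kettle, 197 mm across, 23 mm high, fixed to the worktop. Origin: centre of its underside.
- kettle_lid (a joint): Lid angle in rad: 0 fully shut, 1.31 fully open. It turns about the kettle's x axis through point lid_hinge, free edge on the spout side. The stiff hinge (0.05 N m) holds it at any angle: it must be pushed all the way. Open, it stands up under the handle with its top and knob turned towards -y.
- lid_hinge (a point): Middle of the lid's hinge line, fixed to the kettle at x 0, y -55, z 169 mm in the kettle's frame. Axes as the kettle's.
- lid_knob (a point): Middle of the top of the lid's knob; moves and turns with the lid. Shut: at y -8, z 205 mm in the kettle's frame, axes as the kettle's. The lid is a disc 96 mm across and 16 mm thick that reaches 94 mm from the hinge line; shut, its flat top is at z 186 mm. The knob in its middle is 30 mm across and stands 19 mm above that.
- lid_front (a point): Outermost point of the lid's free edge, half-way through its thickness; moves with the lid. Shut: at y +39, z 178 mm in the kettle's frame.
- kettle_switch (a joint): Switch angle in rad: 0.20 to 0.24 with its tip up (off), 0 when pressed fully down (on). It has no spring and stays where it is left; about 3 N down on its tip moves it.
- switch_top (a point): Point to press: upper face of the switch, a small light grey lever at the kettle's foot below the handle, 23 mm wide, 19 mm long, 8 mm thick. Down, the point is at y -119, z 20 mm in the kettle's frame (43 mm above the worktop); up, 2 mm higher. The lever reaches out to y -125. The handle overhangs it from z 97 mm up.
- mug_mid (a point): Mug, grey above and white below, 117 mm over its handle, 99 mm high (loose bystander). The point is on its axis, half-way up.
- spoon_mid (a point): Steel teaspoon 132 mm long lying on the worktop (loose bystander). The point is at its middle.

How it is judged (in metres and radians):
On the way, in this order (a step that is already met when the one before it is completed fails the run):
1. the lid is fully shut (value of joint kettle_lid below 0.06 rad and horizontal distance between kettle and base below 0.015 m and angle between kettle's own z axis and vertical below 0.05 rad), for 0.2 s.
2. the switch is pressed fully down, with the lid shut (value of joint kettle_switch below 0.07 rad and value of joint kettle_lid below 0.06 rad), for 0.2 s.
At the end, for the whole second after the job is handed in: The lid is shut (within 0.06 rad), the switch is down (within 0.07 rad) and the kettle stands at rest and upright on its base, within 15 mm of the base's centre (all of step 2 and horizontal distance between kettle and base below 0.015 m and angle between kettle's own z axis and vertical below 0.05 rad and linear speed of kettle below 0.02 m/s); the robot touches nothing.
It fails at once if the switch was pressed down while the lid was still open (value of joint kettle_switch below 0.1 rad and value of joint kettle_lid above 0.15 rad).
It fails at once if the lid was slammed (faster than 5 rad/s) (velocity of joint kettle_lid below -5 rad/s).
It fails at once if the kettle was pushed off its place (more than 30 mm) or tipped (horizontal distance between kettle and base above 0.03 m or angle between kettle's own z axis and vertical above 0.2 rad).
It fails at once if the mug or the teaspoon was moved more than 30 mm or knocked over (distance of any of mug_mid, spoon_mid from where it was at the start of the episode above 0.03 m or angle between mug_mid's own z axis and vertical above 0.35 rad).
It also fails if it takes over 45 s, if anything falls off the work surface, if the arm or the gripper's body presses on something with over 40 N, if the wrist force passes 120 N, or if a joint passes its speed limit or range.

## Working session

There is one attempt and no reset: what is moved stays moved. The work goes in short steps, Python scripts to look and compute and a tool call to move; the robot and the scene stay as the last step left them, time stands still between calls to the robot, and variables do not carry over. Pictures are saved under pics/ and viewed, at most 13 in all, crops included, and the job is handed in when it is done.

Besides the shell and the picture viewer there is one more tool, called after "Request:" in YAML: its name, and indented under it one key for each argument. jog_arm: Moves the arm, as the interface text tells. Shift numbers are shares of 500 mm and turn numbers shares of 2 rad, none past 1 either way. Its arguments: {"type":"object","properties":{"steps":{"type":"array"}},"required":["steps"]}

```bash
mkdir -p pics; cat > h.py <<'E'
from cell import *
import numpy as np, cv2
def grab(n):
    d=get_image(n); d['f']=240/np.tan(np.radians(d['vertical_fov']/2)); return d
def save(d,name): cv2.imwrite(f'pics/{name}.png',d['pixels'][:,:,::-1])
def pts(d):
    v,u=np.mgrid[0:480,0:640]; z=d['depth']
    c=np.stack([(u-d['cx'])/d['f']*z,(v-d['cy'])/d['f']*z,z],-1)
    return (c-d['t'])@d['R']   # R^T (c-t)
def proj(d,X):
    c=d['R']@np.array(X,float)+d['t']; return c[:2]/c[2]*d['f']+[d['cx'],d['cy']]
E
python3 - <<'E'
from h import *
s=read_state(); print(s['clock'],s['eef_pos'],s['tool_rot'],s['force'],s['width'])
for n in('scene','side'):
    d=grab(n); save(d,n+'0'); np.savez('/tmp/'+n+'.npz',**d); print(n,-d['R'].T@d['t'])
E
```

```text
0.0 [ 231.82056872 -606.92682012  403.78112261] [-3.13965031e+00  3.08406683e-05  3.64809191e-01] [ 0.117434   -1.09087412  0.68246137] 85.3680575967944
scene [ 866.62719704 -383.16340195  958.8746662 ]
side [415.71893609 644.71125815 714.76164752]
```

View pics/scene0.png

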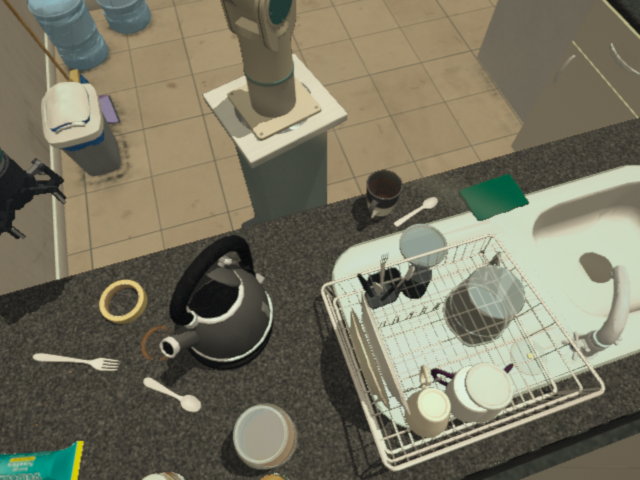

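View pics/side0.png

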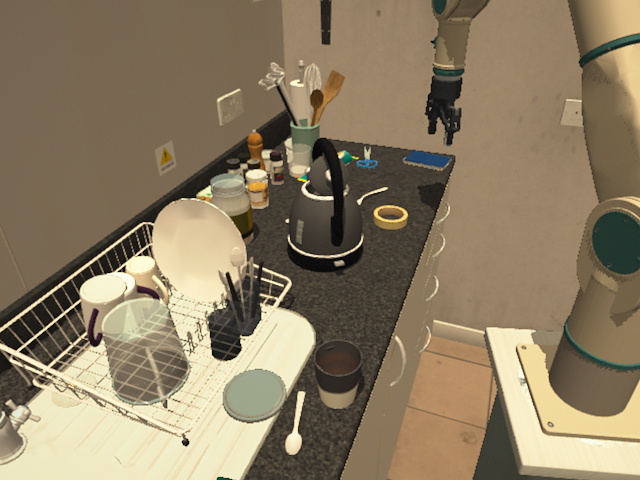

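The scene view shows the kettle with its base at about (230,325), spout tip at (170,345) and handle arching from (260,265) to (180,310). In the side view the kettle is at (325,210), with the light grey switch at about (338,263) facing the camera. The mug and teaspoon are well to the left of the kettle. I'll measure the handle line, switch and base next.

```bash
python3 - <<'E'
from h import *
for n,box in(('scene',(150,225,290,375)),('side',(270,130,375,275))):
    d=dict(np.load('/tmp/'+n+'.npz')); P=pts(d); x0,y0,x1,y1=box
    Q=P[y0:y1,x0:x1]; ok=d['depth'][y0:y1,x0:x1]>0
    H=Q[ok&(Q[...,2]>285)&(Q[...,2]<330)&(Q[...,0]<700)]
    l=cv2.fitLine(H[:,:2].astype(np.float32),cv2.DIST_HUBER,0,.01,.01).ravel()
    print(n,'handle',len(H),H.min(0),H.max(0),l, np.degrees(np.arctan2(l[1],l[0])))
    # body points z 30..150: circle slices
    for z in(30,60,100,140,165,185):
        S=Q[ok&(abs(Q[...,2]-z)<6)]
        S=S[(S[:,0]>300)]
        if len(S)<10: continue
        A=np.c_[2*S[:,:2],np.ones(len(S))];c=np.linalg.lstsq(A,(S[:,:2]**2).sum(1),rcond=None)[0]
        print(z,len(S),c[:2],np.sqrt(c[2]+c[0]**2+c[1]**2))
d=dict(np.load('/tmp/side.npz'));P=pts(d);px=d['pixels'].astype(int)
m=np.zeros((480,640),bool);m[250:275,315:365]=1
m&=px.min(2)>110
print(m.sum(),P[m].mean(0),P[m].min(0),P[m].max(0),np.argwhere(m).mean(0))
c=cv2.resize(d['pixels'][120:280,250:400],None,fx=3.7,fy=3.7,interpolation=2);cv2.imwrite('pics/c1.png',c[:,:,::-1])
E
```

```text
scene handle 1346 [ 479.65572429 -464.44350593  285.01523447] [ 549.02801641 -328.35602253  316.41620275] [ 3.7751734e-01 -9.2600250e-01  5.2030054e+02 -3.9823419e+02] -67.820015
30 114 [ 516.22083108 -405.96290685] 96.86365169700973
60 256 [ 519.54445094 -404.61022207] 91.61683997899551
100 222 [ 517.9720746  -404.18171583] 90.9471496275148
140 444 [ 513.67182819 -405.8429565 ] 85.91715764189375
165 816 [ 508.17062725 -411.59030722] 80.54807979890634
185 740 [ 480.3893742 -438.1311208] 101.29197362294991
side handle 365 [ 476.27821117 -447.90157642  285.10843789] [ 541.06641138 -328.74593971  313.96700292] [ 4.7878388e-01 -8.7793279e-01  5.0761844e+02 -3.7661084e+02] -61.393993
30 606 [ 412.50587596 -766.0650414 ] 416.07581785295486
60 458 [ 473.05533572 -691.38633997] 354.70242102360055
100 501 [ 447.28745962 -659.11104723] 333.86980486585117
140 399 [ 524.00669889 -615.32684351] 279.1822576534285
165 422 [ 509.38127614 -397.1713604 ] 68.7960434566119
185 323 [ 503.23122351 -413.19121858] 74.67054191674313
126 [ 480.71349544 -318.36407056   50.94723214] [ 437.3525211  -351.83061414   37.11945678] [ 529.39169831 -295.80931222   58.22558237] [256.38095238 335.36507937]
```

View pics/c1.png

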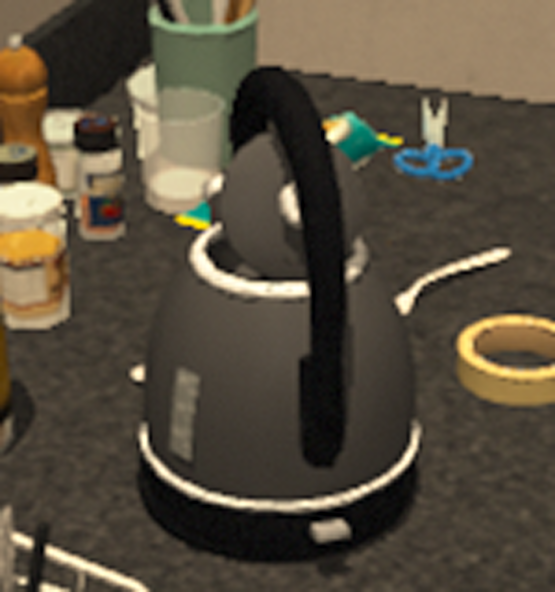

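The crop shows the lid upright under the handle with its knob facing the camera, and the switch at crop (330,530), which is image (339,263). I'll refine the axis from the switch ray, the handle top and the spout.

```bash
python3 - <<'E'
from h import *
d=dict(np.load('/tmp/side.npz'))
ray=d['R'].T@np.array([(339-d['cx'])/d['f'],(263-d['cy'])/d['f'],1]);o=-d['R'].T@d['t']
s=o+ray*(43-o[2])/ray[2];c=np.array([516.5,-405.5])
v=c-s[:2];print('switch',s,np.hypot(*v),np.degrees(np.arctan2(v[1],v[0])))
d=dict(np.load('/tmp/scene.npz'));P=pts(d);Q=P[225:375,150:290].reshape(-1,3);Q=Q[d['depth'][225:375,150:290].ravel()>0]
for lo in(300,306,310):
    H=Q[(Q[:,2]>lo)&(Q[:,2]<330)&(Q[:,0]<700)];m=H[:,:2].mean(0);w=np.linalg.svd(H[:,:2]-m,full_matrices=0)[2][0];w*=np.sign(w[0])
    n=np.array([w[1],-w[0]]);print(lo,len(H),m,np.degrees(np.arctan2(w[1],w[0])),'lat',(H[:,:2]-c)@n@np.ones(len(H))/len(H),np.ptp((H[:,:2]-m)@n))
S=Q[(Q[:,2]>180)&(Q[:,2]<240)];v=S[:,:2]-c;r=np.hypot(*v.T);far=v[r>np.sort(r)[-40]];print('spout?',far.mean(0),np.degrees(np.arctan2(*far.mean(0)[::-1])),np.median(r[r>np.sort(r)[-40]]))
w=grab('wrist');print('wristcam',-w['R'].T@w['t']-read_state()['eef_pos'])
E
```

```text
switch [ 470.88163865 -302.79284774   43.        ] 112.38235634991413 -66.0511437700677
300 850 [ 517.45215217 -397.49781558] -67.57020918963542 lat -3.933361530653277 25.786867499158195
306 560 [ 515.68243218 -396.53887235] -66.86481654891391 lat -2.769024510644411 25.189740452251037
310 326 [ 514.53769802 -395.40373559] -66.0109157473072 lat -2.3119593304336727 21.34813523357245
spout? [  49.07302684 -113.11023713] -66.54632488463312 123.67314844449209
wristcam [ 61.76090181  23.43283824 -31.31357102]
```

Kettle centre is about (518,-405) and its y axis points at about -66.3°. First I'll rise and translate, then turn, and then descend beside the handle with the gripper open.

Request:
jog_arm:
  steps:
    - [1,0,0,-0.1,0,0,0]
    - [1,0,0,-0.1,0,0,0]
    - [1,0.084,-0.059,0,0,0,0]
    - [1,0.084,-0.059,0,0,0,0]
    - [1,0.084,-0.059,0,0,0,0]
    - [1,0.084,-0.059,0,0,0,0]
    - [1,0.084,-0.059,0,0,0,0]
    - [1,0.084,-0.059,0,0,0,0]
    - [1,0,0,0,0,0,0]

```text
clock: 1.27
eef_pos: [407.0, -347.8, 504.7]
tool_rot: [-3.14, -0.002, 0.373]
force: [-0.4, 0.2, -0.6]
width: 85.4
gripper_force: 0.0
```

Request:
jog_arm:
  steps:
    - [1,0,0,0,0,0,0.085]
    - [1,0,0,0,0,0,0.085]
    - [1,0,0,0,0,0,0.085]
    - [1,0,0,0,0,0,0.085]
    - [1,0,0,0,0,0,0.085]
    - [1,0,0,0,0,0,0.085]
    - [1,0,0,0,0,0,0.085]
    - [1,0,0,0,0,0,0.085]
    - [1,0,0,0,0,0,0.085]
    - [1,0,0,0,0,0,0]

```text
clock: 2.52
eef_pos: [403.7, -352.5, 504.5]
tool_rot: [3.141, 0.0, -1.164]
force: [0.9, 0.2, -0.4]
width: 85.2
gripper_force: 0.0
```

```bash
cat >> h.py <<'E'
C=np.array([518,-404.8,23.]);a=np.radians(-66.3);U=np.array([np.cos(a),np.sin(a),0]);E_=np.array([U[1],-U[0],0]);K=np.stack([E_,U,[0,0,1]])
def kf(X): return (np.asarray(X)-C)@K.T
def wk(p): return C+np.array(p,float)@K
E
python3 - <<'E'
from h import *
w=grab('wrist');P=kf(pts(w));np.savez('/tmp/w.npz',**w)
s=read_state();print('TCP kettle frame',kf(s['eef_pos']))
ok=w['depth']>0
H=P[ok&(P[...,2]>284)&(P[...,2]<310)&(abs(P[...,0])<40)&(P[...,1]>-130)]
print('handle top x',np.percentile(H[:,0],[2,50,98]),np.percentile(H[:,1],[1,99]))
L=P[ok&(P[...,2]>190)&(P[...,2]<258)&(P[...,0]>19)&(P[...,0]<55)&(abs(P[...,1])<100)]
for z in(200,215,230,245):
    q=L[abs(L[:,2]-z)<5]; print(z,len(q),np.percentile(q,[5,50,95],axis=0).round() if len(q) else '')
im=w['pixels'].copy()
for p in[(0,-119,22),(0,-55,169),(48,-40,215),(0,0,291),(35,-95,230)]:
    q=proj(w,wk(p)).astype(int);print(p,q);cv2.circle(im,tuple(map(int,q)),4,(255,0,0),1)
cv2.imwrite('pics/w1.png',im[:,:,::-1])
E
```

```text
TCP kettle frame [ 83.47288017 -93.88114972 481.56094155]
handle top x [-7.71986621  3.85629265 12.86449159] [-44.32997088  13.38833237]
200 247 [[ 20. -48. 196.]
 [ 33. -43. 201.]
 [ 45. -37. 205.]]
215 688 [[ 21. -41. 211.]
 [ 36. -35. 215.]
 [ 48. -27. 220.]]
230 1023 [[ 21. -33. 226.]
 [ 35. -27. 231.]
 [ 45. -18. 235.]]
245 1185 [[ 20. -22. 240.]
 [ 26. -15. 244.]
 [ 34.  -9. 249.]]
(0, -119, 22) [244 218]
(0, -55, 169) [197 169]
(48, -40, 215) [260 148]
(0, 0, 291) [80 41]
(35, -95, 230) [236 255]
```

View pics/w1.png

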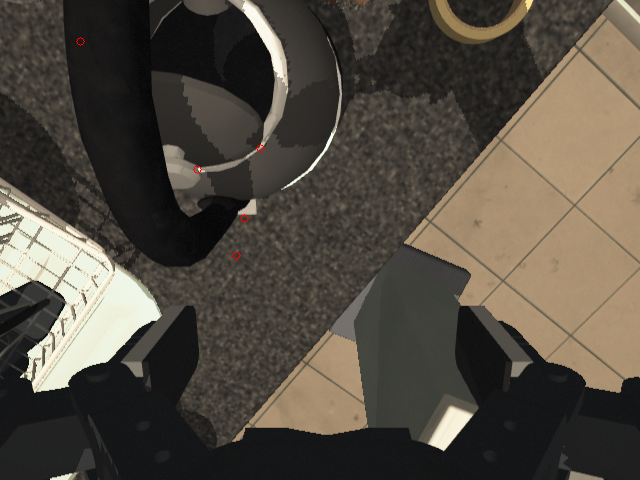

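The wrist view shows the handle on the left, the lid leaning at about 1 rad with its face at (210,110), and the switch at (248,207). My frame is therefore about 6 mm too far towards the switch. The inner finger is clear of the handle. I'll descend behind the lid and start pushing.

Request:
jog_arm:
  steps:
    - [1,0,0,0.08,0,0,0]
    - [1,0,0,0.08,0,0,0]
    - [1,0,0,0.03,0,0,0]
    - [1,0,0,0,0,0,0]
    - [1,0.04,0,0,0,0,0]
    - [1,0.04,0,0,0,0,0]
    - [1,0.02,0,0,0,0,0]
    - [1,0,0,0,0,0,0]

```text
clock: 3.58
eef_pos: [423.6, -399.0, 410.6]
tool_rot: [3.142, -0.002, -1.166]
force: [-4.2, -2.1, 0.5]
width: 85.3
gripper_force: 0.0
```

```bash
sed -i 's/^C=np.array(\[518,-404.8,23.\])/C=np.array([520.4,-410.3,23.])/' h.py; cat > look.py <<'E'
import sys; from h import *
s=read_state();k=kf(s['eef_pos']);print('t',s['clock'],'tip corner y',k[1]+11,'z',k[2]-160,'x',k[0]-50,'F',(K@s['force']).round(1))
w=grab('side');P=kf(pts(w));ok=w['depth']>0
c=cv2.resize(w['pixels'][100:290,230:430],None,fx=3,fy=3,interpolation=2);cv2.imwrite(f'pics/{sys.argv[1]}.png',c[:,:,::-1])
E
python3 look.py c2
```

```text
t 3.575 tip corner y -38.273460916894145 z 227.57803719710694 x 34.077429432273306 F [4.7 0.2 0.5]
```

View pics/c2.png

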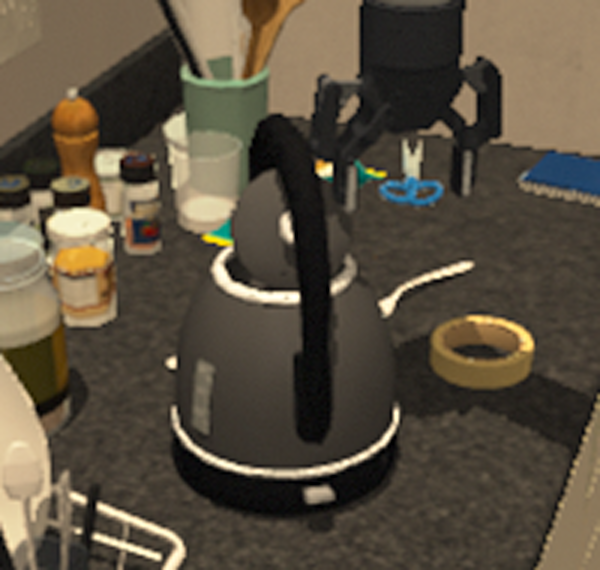

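The side crop shows the gripper's wide knuckle (crop 315,120) touching the handle while the fingertip is at (348,205). I'll back off sideways a little.

Request:
jog_arm:
  steps:
    - [1,0,0.016,0,0,0,0]
    - [1,0,0,0,0,0,0]
    - [1,0,0,0,0,0,0]

```text
clock: 4.0
eef_pos: [417.0, -400.6, 409.8]
tool_rot: [-3.141, -0.0, -1.165]
force: [0.4, -0.3, 1.2]
width: 85.2
gripper_force: 0.0
```

Request:
jog_arm:
  steps:
    - [1,0.016,0,0.008,0,0,0]
    - [1,0.016,0,0.014,0,0,0]
    - [1,0.016,0,0.016,0,0,0]
    - [1,0.014,0,0.018,0,0,0]
    - [1,0.008,0,0.014,0,0,0]
    - [1,0,0,0,0,0,0]

```text
clock: 4.75
eef_pos: [430.5, -433.1, 373.5]
tool_rot: [3.141, 0.002, -1.165]
force: [-0.9, -0.4, -0.5]
width: 85.2
gripper_force: 0.1
```

```bash
python3 look.py c3
```

```text
t 4.75 tip corner y -4.277401594664973 z 190.53456345810497 x 41.49477337451097 F [ 1.  -0.  -0.5]
```

View pics/c3.png

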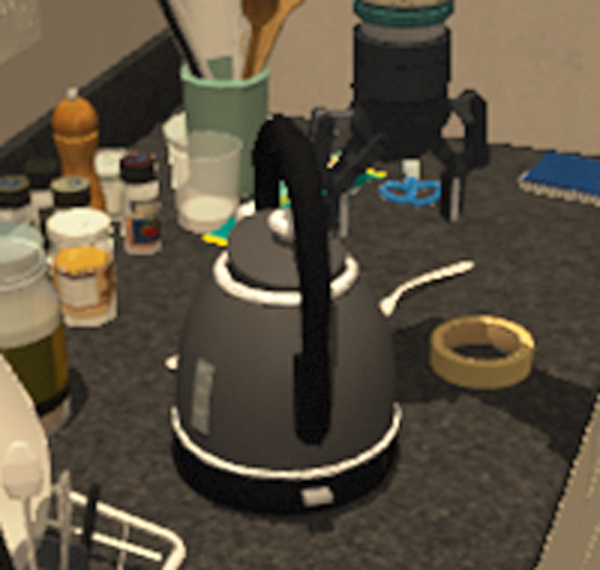

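The lid has followed the finger down and is now only partly open, with its disc at crop (270,240). I'll keep pressing down in small steps, slightly further inward.

Request:
jog_arm:
  steps:
    - [1,0,-0.008,0.008,0,0,0]
    - [1,0,0,0.008,0,0,0]
    - [1,0,0,0.006,0,0,0]
    - [1,0,0,0,0,0,0]

```text
clock: 5.3
eef_pos: [434.4, -431.2, 363.5]
tool_rot: [-3.141, 0.001, -1.165]
force: [-1.2, -2.1, -0.2]
width: 85.2
gripper_force: 0.5
```

Request:
jog_arm:
  steps:
    - [1,0,0,0.006,0,0,0]
    - [1,0,0,0.006,0,0,0]
    - [1,0,0,0,0,0,0]

```text
clock: 5.68
eef_pos: [434.4, -431.6, 360.8]
tool_rot: [-3.139, -0.002, -1.165]
force: [-4.7, 3.2, 18.4]
width: 85.4
gripper_force: 8.7
```

```bash
python3 - <<'E'
from h import *
s=read_state();k=kf(s['eef_pos']);print(k,(K@s['force']).round(1))
for n in('scene','side'):
    w=grab(n);P=kf(pts(w));ok=w['depth']>0
    L=P[ok&(P[...,2]>172)&(P[...,2]<245)&(abs(P[...,0])<45)&(abs(P[...,0])>18)&(P[...,1]>-50)&(P[...,1]<38)]
    for y in(-35,-20,-5,10,25):
        q=L[abs(L[:,1]-y)<6];print(n,y,len(q),np.percentile(q[:,2],[10,50,90]).round(1) if len(q) else '')
    if n=='side':
        c=cv2.resize(w['pixels'][100:290,230:430],None,fx=3,fy=3,interpolation=2);cv2.imwrite('pics/c4.png',c[:,:,::-1])
E
```

```text
[ 87.31182483 -15.10341495 337.78372761] [ 3.  -4.9 18.4]
scene -35 117 [175.7 180.7 184.4]
scene -20 126 [177.8 182.8 185.3]
scene -5 158 [178.8 183.4 236.7]
scene 10 138 [175.8 180.8 184.1]
scene 25 77 [173.9 176.8 179.4]
side -35 70 [174.3 179.2 215.1]
side -20 100 [176.5 190.9 227.9]
side -5 37 [176.1 182.2 233.9]
side 10 14 [175.7 178.3 180.8]
side 25 1 [172.6 172.6 172.6]
```

View pics/c4.png

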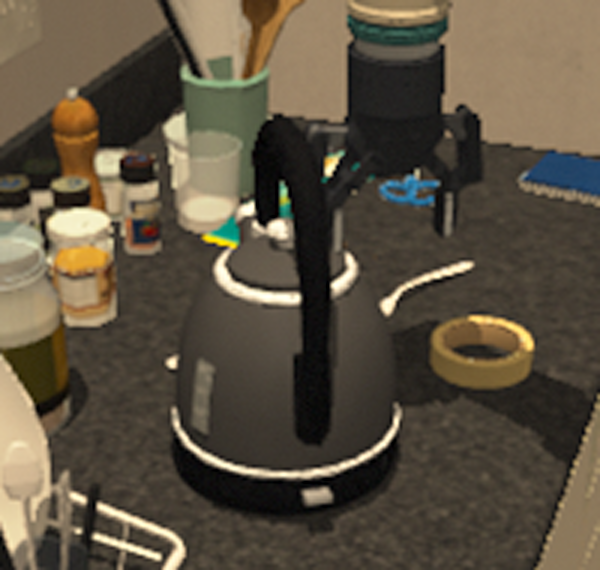

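The lid is flat at about z 182 mm all over, with 18 N of upward reaction, so it is shut. I'll retract, and check the corridor behind the switch for obstacles.

Request:
jog_arm:
  steps:
    - [1,0,0,-0.012,0,0,0]
    - [1,0,0.03,-0.01,0,0,0]
    - [1,0,0.01,-0.07,0,0,0]
    - [1,0,0,-0.1,0,0,0]
    - [1,0,0,-0.1,0,0,0]
    - [1,0,0,-0.03,0,0,0]
    - [1,0,0,0,0,0,0]

```text
clock: 6.65
eef_pos: [415.2, -439.8, 518.9]
tool_rot: [-3.141, -0.001, -1.166]
force: [-0.3, -0.1, 0.1]
width: 85.6
gripper_force: 0.0
```

```bash
python3 - <<'E'
from h import *
for n in('scene','side'):
    d=dict(np.load(f'/tmp/{n}.npz'));P=kf(pts(d));ok=d['depth']>0
    for y in range(-440,-120,40):
        for x0,x1 in((-100,-50),(-50,0),(0,50),(50,100)):
            q=P[ok&(P[...,1]>=y)&(P[...,1]<y+40)&(P[...,0]>=x0)&(P[...,0]<x1)&(P[...,2]<400)]
            if len(q) and np.percentile(q[:,2],97)>0: print(n,y,x0,np.percentile(q[:,2],97).round(),end='; ')
    print()
w=grab('scene');P=kf(pts(w))
L=P[(w['depth']>0)&(P[...,2]>172)&(P[...,2]<200)&(abs(P[...,0])<40)&(abs(P[...,0])>17)]
A=L[(L[:,1]>-45)&(L[:,1]<30)];print('lid slope',len(A),np.polyfit(A[:,1],A[:,2],1))
print(kf(read_state()['eef_pos']),read_state()['qpos'])
E
```

```text
scene -440 -100 76.0; 
side -440 -100 75.0; side -160 -50 17.0; side -160 0 18.0; 
lid slope 701 [-3.42095573e-02  1.81155436e+02]
[108.03535942 -15.63618943 494.54949448] [ 0.56125128  0.47878577  0.33134921  1.4964367  -0.16185363  1.19531804
 -1.81855014]
```

Request:
jog_arm:
  steps:
    - [-1,-0.081,-0.031,0,0,0,0]
    - [-1,-0.081,-0.031,0,0,0,0]
    - [-1,-0.081,-0.031,0,0,0,0]
    - [-1,-0.081,-0.031,0,0,0,0]
    - [-1,-0.081,-0.031,0,0,0,0]
    - [-1,-0.081,-0.031,0,0,0,0]
    - [-1,-0.081,-0.031,0,0,0,0]
    - [-1,0,0,0.1,0,0,0]
    - [-1,0,0,0.1,0,0,0]
    - [-1,0,0,0,0,0,0]

```text
clock: 7.95
eef_pos: [401.5, -135.4, 415.1]
tool_rot: [3.133, 0.007, -1.165]
force: [-0.3, -1.3, 0.8]
width: -0.3
gripper_force: 0.0
```

Request:
jog_arm:
  steps:
    - [-1,0,0,0,0,0.0873,0]
    - [-1,0,0,0,0,0.0873,0]
    - [-1,0,0,0,0,0.0873,0]
    - [-1,0,0,0,0,0.0873,0]
    - [-1,0,0,0,0,0.0873,0]
    - [-1,0,0,0,0,0,0]
    - [-1,0,0,0,0,0,0]

```text
clock: 8.82
eef_pos: [414.7, -133.1, 429.7]
tool_rot: [3.109, -0.745, -1.162]
force: [-0.4, 0.2, 0.1]
width: 0.4
gripper_force: 0.0
```

```bash
cat > sw.py <<'E'
from h import *
from scipy.spatial.transform import Rotation as Ro
s=read_state();R=K@Ro.from_euler('xyz',s['tool_rot']).as_matrix();k=kf(s['eef_pos'])
tip=k+173*R[:,2];cor=tip-11*R[:,0]
print('k',k.round(1),'tip',tip.round(1),'corner',cor.round(1),'F',(K@s['force']).round(1),'w',s['width'])
print('R cols',R.round(3).tolist());print('q',s['qpos'].round(2))
print('to pre (corner 0,-175,70) tool mm',(R.T@(np.array([0,-175,70])-cor)).round(1),' to contact (0,-121,28)',(R.T@(np.array([0,-121,28])-cor)).round(1))
E
python3 sw.py
```

```text
k [ -14.7 -296.3  406.7] tip [  -8.5 -179.2  279.6] corner [  -8.5 -187.3  272.1] F [ 0.3 -0.3  0.1] w 0.37405240197205863
R cols [[0.003, 0.999, 0.036], [0.735, -0.027, 0.677], [0.678, 0.024, -0.735]]
q [-0.84  0.54  1.22  2.27  0.44  0.24 -2.94]
to pre (corner 0,-175,70) tool mm [-127.9    3.3  157.2]  to contact (0,-121,28) [-116.7    0.9  224.6]
```

The arm sits at limits of joints 6 and 7. A half turn about the tool axis gives an equivalent pressing pose with joint 7 near zero, so I'll turn back.

Request:
jog_arm:
  steps:
    - [-1,0,0,0,0,0,-0.0925]
    - [-1,0,0,0,0,0,-0.0925]
    - [-1,0,0,0,0,0,-0.0925]
    - [-1,0,0,0,0,0,-0.0925]
    - [-1,0,0,0,0,0,-0.0925]
    - [-1,0,0,0,0,0,-0.0925]
    - [-1,0,0,0,0,0,-0.0925]
    - [-1,0,0,0,0,0,-0.0925]
    - [-1,0,0,0,0,0,-0.0925]

```text
clock: 9.95
eef_pos: [413.8, -134.9, 430.6]
tool_rot: [2.401, 0.088, 0.457]
force: [0.5, 0.6, -0.5]
width: 0.2
gripper_force: 0.0
```

Request:
jog_arm:
  steps:
    - [-1,0,0,0,0,0,-0.0925]
    - [-1,0,0,0,0,0,-0.0925]
    - [-1,0,0,0,0,0,-0.0925]
    - [-1,0,0,0,0,0,-0.0925]
    - [-1,0,0,0,0,0,-0.0925]
    - [-1,0,0,0,0,0,-0.0925]
    - [-1,0,0,0,0,0,-0.0925]
    - [-1,0,0,0,0,0,-0.0925]
    - [-1,0,0,0,0,0,0]

```text
clock: 11.08
eef_pos: [413.8, -134.7, 431.0]
tool_rot: [-3.113, 0.746, 1.975]
force: [0.7, -0.4, 0.2]
width: -0.2
gripper_force: 0.0
```

```bash
sed -i 's/cor=tip-11\*R\[:,0\]/cor=tip-11*R[:,0]*np.sign(R[2,0])/' sw.py; python3 sw.py
```

```text
k [ -13.2 -295.2  408. ] tip [  -7.  -178.   280.9] corner [  -7.1 -186.1  273.4] F [-0.5  0.6  0.2] w -0.2471603562119137
R cols [[-0.007, -0.999, 0.035], [-0.735, 0.029, 0.678], [-0.678, -0.021, -0.734]]
q [-0.43  0.31  0.54  2.27  1.14  0.57 -0.53]
to pre (corner 0,-175,70) tool mm [129.9  -2.4 157.1]  to contact (0,-121,28) [118.7   0.  224.6]
```

Request:
jog_arm:
  steps:
    - [-1,0,0,0,0,-0.06,0]
    - [-1,0.052,0,0.06,0,0,0]
    - [-1,0.052,0,0.06,0,0,0]
    - [-1,0.052,0,0.06,0,0,0]
    - [-1,0.052,0,0.06,0,0,0]
    - [-1,0.052,0,0.06,0,0,0]
    - [-1,0,0,0,0,0,0]
    - [-1,0,0,0,0,0,0]

```text
clock: 12.08
eef_pos: [421.1, -163.7, 235.4]
tool_rot: [-3.105, 0.868, 1.985]
force: [0.1, 0.3, 0.4]
width: 0.0
gripper_force: 0.0
```

```bash
python3 sw.py; python3 - <<'E'
from h import *
w=grab('wrist');im=w['pixels'].copy()
for p in[(0,-119,22),(0,-125,22)]: cv2.circle(im,tuple(map(int,proj(w,wk(p)))),4,(255,0,0),1)
cv2.imwrite('pics/w2.png',im[:,:,::-1])
E
```

```text
k [  -8.2 -265.7  212.4] tip [  -1.9 -133.8  100.6] corner [  -1.9 -140.9   92.2] F [-0.2 -0.2  0.4] w 0.0038011302877564625
R cols [[0.001, -0.999, 0.036], [-0.647, 0.027, 0.762], [-0.763, -0.024, -0.646]]
q [-0.2   0.83  0.34  2.42  2.17  0.69 -1.8 ]
to pre (corner 0,-175,70) tool mm [ 39.   -2.3 -11.6]  to contact (0,-121,28) [36.1  0.2 56.7]
```

View pics/w2.png

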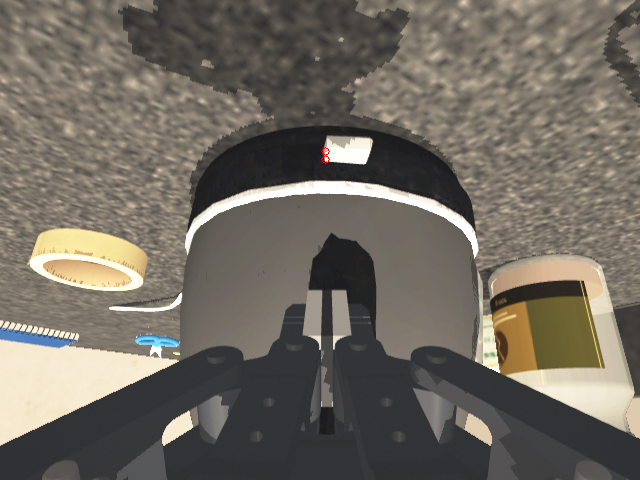

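The wrist view (upside down) shows the light switch at about (348,150), roughly 20 px right of my projection. The fingertip is at (328,295) in front of the handle foot. I'll localise the switch by ray.

```bash
python3 - <<'E'
from h import *
w=grab('wrist');g=w['pixels'].min(2);m=np.zeros_like(g);m[128:172,300:395]=(g[128:172,300:395]>140)
n,l,st,ce=cv2.connectedComponentsWithStats(m);i=1+st[1:,4].argmax();print(st[i],ce[i])
o=-w['R'].T@w['t']
def ray(u,v,z):
    r=w['R'].T@np.array([(u-w['cx'])/w['f'],(v-w['cy'])/w['f'],1]);return kf(o+r*(z+23-o[2])/r[2])
x,y,ww,h=st[i][:4];cu,cv=ce[i]
for u,v in((cu,cv),(cu,y),(cu,y+h),(x,cv),(x+ww,cv)): print((round(u),round(v)),ray(u,v,21).round(1))
P=kf(pts(w))[l==i];print('depth',P.mean(0),P.min(0),P.max(0))
E
python3 sw.py|head -1
```

```text
[ 323  136   48   28 1156] [346.02854671 148.80103806]
(346, 149) [  -9.9 -125.2   21. ]
(346, 136) [  -9.8 -134.2   21. ]
(346, 164) [ -10.1 -113.5   21. ]
(323, 149) [   0.6 -125.2   21. ]
(371, 149) [ -21.2 -125.3   21. ]
depth [  -9.94027997 -122.28971427   18.85773992] [ -20.89452936 -284.35312134   13.61105105] [   1.17008246 -108.14875601  142.58282233]
k [  -8.7 -266.1  212.9] tip [  -2.8 -134.1  101.1] corner [  -2.8 -141.2   92.8] F [ 0.1 -1.1 -0.4] w 0.23311811162586632
```

The switch centre is at about (-10,-124) in my frame, probably because the kettle turned a few degrees on its base when the knuckle touched the handle. I'll adjust the target and approach.

Request:
jog_arm:
  steps:
    - [-1,0.031,0.008,0.0255,0,0,0]
    - [-1,0.031,0.008,0.0255,0,0,0]
    - [-1,0.004,0.001,0.026,0,0,0]
    - [-1,0.004,0.001,0.026,0,0,0]
    - [-1,0,0,0,0,0,0]
    - [-1,0,0,0,0,0,0]

```text
clock: 12.92
eef_pos: [434.1, -176.0, 174.2]
tool_rot: [-3.101, 0.867, 1.99]
force: [0.5, -0.5, 0.3]
width: 0.4
gripper_force: 0.0
```

```bash
python3 sw.py; python3 - <<'E'
from h import *
w=grab('wrist');cv2.imwrite('pics/w3.png',w['pixels'][:,:,::-1])
d=grab('scene');P=kf(pts(d))
for z in(37,77,117):
    for D in(dict(np.load('/tmp/scene.npz')),d):
        Pw=pts(D);k=kf(Pw);S=Pw[(D['depth']>0)&(abs(k[...,2]-z)<8)&(np.hypot(k[...,0],k[...,1])<115)&(k[...,1]>-60)]
        A=np.c_[2*S[:,:2],np.ones(len(S))];c=np.linalg.lstsq(A,(S[:,:2]**2).sum(1),rcond=None)[0];print(z,len(S),c[:2])
E
```

```text
k [ -15.2 -249.3  151.2] tip [  -8.8 -117.4   39.4] corner [  -8.8 -124.6   31. ] F [-0.2  0.6  0.3] w 0.3562050413622448
R cols [[0.004, -0.999, 0.036], [-0.647, 0.025, 0.762], [-0.762, -0.026, -0.647]]
q [-0.13  0.97  0.27  2.37  2.25  0.77 -1.91]
to pre (corner 0,-175,70) tool mm [  2.9 -11.1 -63.3]  to contact (0,-121,28) [ 0.  -8.6  5. ]
37 443 [ 524.23009247 -407.90299341]
37 290 [ 529.34612727 -400.87727318]
77 264 [ 518.01177371 -404.21184824]
77 263 [ 516.40038551 -398.10033908]
117 481 [ 516.24626366 -405.97993898]
117 476 [ 514.87308493 -399.49665502]
```

View pics/w3.png

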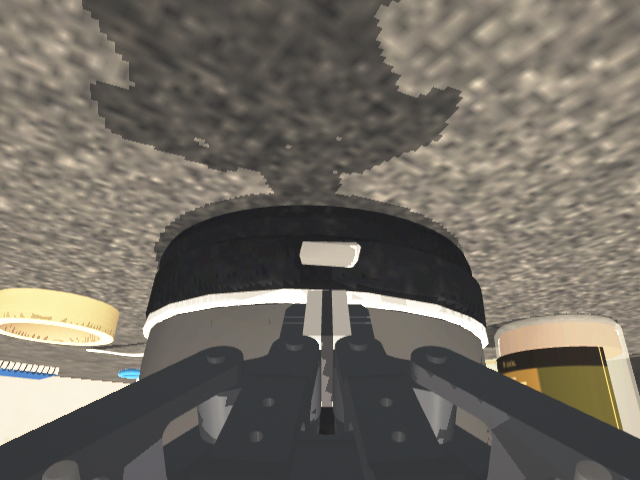

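The switch at (330,253) is laterally centred under the closed fingertips (326,300). The kettle has shifted about 6.5 mm, which is within the 15 mm limit. Now I'll press straight down in small steps.

Request:
jog_arm:
  steps:
    - [-1,0.006,0,0.0052,0,0,0]
    - [-1,0.006,0,0.0052,0,0,0]
    - [-1,0,0,0,0,0,0]

```text
clock: 13.4
eef_pos: [434.0, -175.8, 165.4]
tool_rot: [-3.099, 0.866, 1.992]
force: [-0.5, 0.1, 0.0]
width: -0.0
gripper_force: 0.0
```

Request:
jog_arm:
  steps:
    - [-1,0.003,0,0.0026,0,0,0]
    - [-1,0.003,0,0.0026,0,0,0]
    - [-1,0,0,0,0,0,0]

```text
clock: 13.78
eef_pos: [433.9, -175.6, 161.9]
tool_rot: [-3.1, 0.866, 1.992]
force: [-1.1, 2.0, 1.5]
width: -0.1
gripper_force: 1.3
```

Request:
jog_arm:
  steps:
    - [-1,0.003,0,0.0026,0,0,0]
    - [-1,0,0,0,0,0,0]

```text
clock: 14.02
eef_pos: [434.0, -175.9, 160.4]
tool_rot: [-3.101, 0.868, 1.991]
force: [-1.4, 4.7, 8.0]
width: 0.2
gripper_force: 4.1
```

```bash
python3 sw.py|head -1; python3 - <<'E'
from h import *
w=grab('wrist');c=cv2.resize(w['pixels'][170:370,220:440],None,fx=3,fy=3,interpolation=2);cv2.imwrite('pics/w4.png',c[:,:,::-1])
E
```

```text
k [ -15.1 -249.4  137.4] tip [  -9.  -117.5   25.7] corner [  -8.9 -124.6   17.3] F [-0.6 -4.8  8. ] w 0.20724670809145573
```

View pics/w4.png

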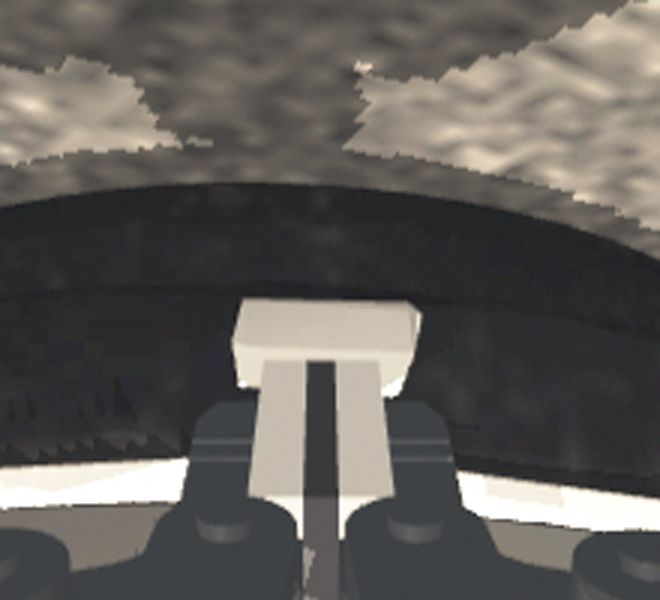

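The tips rest on the switch (crop 325,345) with 8 N. A bit more.

Request:
jog_arm:
  steps:
    - [-1,0.003,0,0.0026,0,0,0]
    - [-1,0,0,0,0,0,0]
    - [-1,0,0,0,0,0,0]

```text
clock: 14.45
eef_pos: [433.7, -175.7, 159.7]
tool_rot: [-3.102, 0.871, 1.991]
force: [-4.6, 11.4, 20.1]
width: -0.3
gripper_force: 10.0
```

It is at the hard stop with 20 N. I'll back off along the tool axis.

Request:
jog_arm:
  steps:
    - [-1,-0.01,0,-0.008,0,0,0]
    - [-1,0,0,-0.04,0,0,0]
    - [-1,0,0,-0.08,0,0,0]
    - [-1,0,0,-0.08,0,0,0]
    - [-1,0,0,0,0,0,0]
    - [-1,0,0,0,0,0,0]

```text
clock: 15.2
eef_pos: [407.3, -105.2, 228.9]
tool_rot: [-3.101, 0.867, 1.991]
force: [0.6, -0.2, -0.6]
width: 0.3
gripper_force: 0.0
```

```bash
python3 sw.py|head -1; python3 - <<'E'
from h import *
w=grab('side');a=w['pixels'][100:290,260:400];v=grab('wrist');b=cv2.resize(v['pixels'],(560,420))
a=cv2.resize(a,None,fx=420/190,fy=420/190,interpolation=2)[:,70:310];cv2.imwrite('pics/e.png',np.hstack([a,b])[:,:,::-1])
d=grab('scene')
for z in(77,117):
    for D in(dict(np.load('/tmp/scene.npz')),d):
        Pw=pts(D);k=kf(Pw);S=Pw[(D['depth']>0)&(abs(k[...,2]-z)<8)&(np.hypot(k[...,0],k[...,1])<115)&(k[...,1]>-60)]
        A=np.c_[2*S[:,:2],np.ones(len(S))];c=np.linalg.lstsq(A,(S[:,:2]**2).sum(1),rcond=None)[0];print(z,len(S),c[:2])
P=kf(pts(d));L=P[(d['depth']>0)&(P[...,2]>172)&(P[...,2]<200)&(abs(P[...,0])<40)&(abs(P[...,0])>17)&(P[...,1]>-45)&(P[...,1]<30)]
print('lid',len(L),np.polyfit(L[:,1],L[:,2],1))
E
```

```text
k [ -19.1 -324.8  205.9] tip [ -12.9 -193.    94. ] corner [ -12.9 -200.1   85.6] F [-0.5  0.4 -0.6] w 0.2671696641685621
77 264 [ 518.01177371 -404.21184824]
77 266 [ 516.27502517 -398.19953272]
117 481 [ 516.24626366 -405.97993898]
117 488 [ 515.54441579 -399.67384752]
lid 702 [-3.74122181e-02  1.81037643e+02]
```

View pics/e.png

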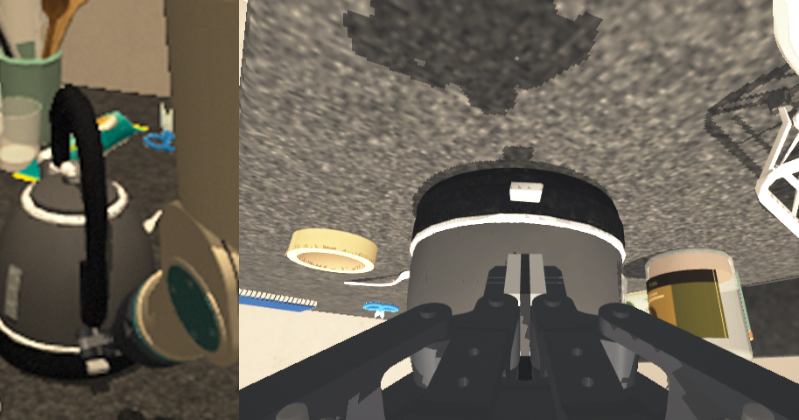

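The side and wrist views show the lid shut, the kettle upright and the switch (wrist, at 527,190) lying flat, with the arm clear. Handing in.

```bash
python3 -c "
from cell import *
print(finish_job())"
```

```text
the job is handed in; nothing more can be done
None
```

I shut the lid, then pressed the switch down to its stop, and handed the job in with the arm clear; the kettle slid about 6 mm when the gripper brushed its handle (limit 15 mm), the arm stayed well clear of the mug and teaspoon, and no verdict came back.

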